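Clear the lens run-out gauge and hold its feeler open

TASK

The lens on the run-out gauge has slipped off centre and must be blocked again: lift it, with the red block stuck on it, off the free-spinning stage and lay it gently, block upward, in the empty near bay of the frosted frame tray. Then pull the gauge's sprung feeler rod out by its black knob until the red ring on the rod has just come fully out of the tube, and hold it there without letting go, so that the next lens can be laid on the stage: the program finishes while holding the knob. Leave the glasses, the lens packet, the glue bottle and the marker where they are.

Things in the scene. Friction and masses are not known exactly. Their poses are not given: they have to be found in the camera images.
- stage_centre (a point): Centre of the top of the gauge's stage, 36 mm above the desk: an aluminium turntable 116 mm across that spins freely about the vertical at a touch. Axes are the fixed gauge's: x level along the feeler rod from the stage to the pull knob, z up. The gauge is screwed down, nowhere higher than 59 mm. The feeler's brass roller, home, stands over the stage 36 mm from its axis on the +x side.
- tube_mouth (a point): Centre of the open end of the feeler's fixed tube, on the rod's axis, 42 mm above the desk, 160 mm from the stage axis along x; axes as stage_centre. Its collar is 28 mm in diameter. The gauge's grey base, 14 mm high, is 128 mm across round the stage and runs on as a bar 62 mm wide to 8 mm beyond the tube mouth.
- pull_knob (a point): Black pull knob on the feeler rod's end; x is the pull direction (level, away from the stage). Origin on the rod's axis, 42 mm above the desk, 24 mm out of the tube mouth when home. Barrel 20 mm in diameter from x = -15 to +13 mm, then a flange 29 mm in diameter to x = +20 mm, on which the fingers can bear. It does not turn. Free air below to the desk or the 14 mm high base bar.
- feeler_rod (a joint): How far the feeler rod is pulled out of the tube, in m: 0 is home, 0.055 the far stop. A spring draws it home: 3.6 N at home, 120 N/m, about 8.4 N at the mark. The rod is 10 mm in diameter; its 6 mm wide red ring begins to show at the tube mouth at 0.034 and has just come fully out at 0.040, the mark.
- lens: Blocked lens lying on the stage, off centre: a white round lens 65 mm in diameter and 9 mm thick with a red block stuck on top of its middle, 40 g together. The origin is the centre of its underside, z up through the block.
- lens_mid (a point): Centre of the lens, 4.5 mm above its underside.
- block_stem (a point): Point on the axis of the red block's stem, 21 mm above the underside of the lens. The stem is an upright cylinder 15 mm in diameter from 13 to 29 mm above the underside of the lens; under it is a flange 25 mm in diameter, from 9 to 13 mm.
- tray: Frosted open tray, 315 x 266 mm over the rim, 58 mm high, loose on the desk (0.7 kg); origin at the centre of its underside, long side along x, which points away from the robot. A divider 48 mm high at x = +13 mm parts the empty near bay (x -144 to +12 mm, y -124 to +124 mm) from the far bay with the glasses and the lens packet. Walls 2 to 3 mm thick.
- near_bay (a point): Centre of the floor of the tray's empty near bay, 2 mm above the desk; axes as the tray.
- stage: The turntable itself; origin under its centre at desk height, turning with it.
- glasses: Folded gold-rimmed spectacles, 38 x 129 x 33 mm, in the far bay of the tray: bystander. Origin at the underside.
- packet: Flat paper lens packet 67 x 65 x 9 mm in the far bay: bystander. Origin under its centre.
- dropper: Brown glue bottle with a dropper, 34 mm in diameter, 102 mm tall, standing behind the gauge: bystander. Origin under its centre.
- marker: White and green marker, 135 mm long, 17 mm thick, lying in front of the gauge: bystander. Origin under its centre.
Mind the look-alikes: they are no part of the job. What is shaped like the lens but blue is not meant.

How it is judged (in metres and radians):
On the way, in this order (a step that is already met when the one before it is completed fails the run):
1. the lens is lifted clear of the stage in the fingers (contact force between the fingers and lens above 0.5 N and contact force between lens and stage below 0.01 N and height (world z) of lens_mid above 0.06 m), for 0.1 s.
2. the lens lies, block upward and let go, on the floor of the near bay (x of lens_mid in the frame of tray between -0.144 and 0.012 m and y of lens_mid in the frame of tray between -0.124 and 0.124 m and z of lens_mid in the frame of tray below 0.012 m and angle between lens's own z axis and vertical below 0.15 rad and contact force between the fingers and lens below 0.05 N and linear speed of lens below 0.03 m/s), for 0.2 s.
3. the feeler rod is pulled to its red ring and held in the fingers (value of joint feeler_rod between 0.036 and 0.046 m and contact force between the fingers and feeler_rod above 3 N and distance between the grasp point and pull_knob below 0.05 m), for 0.5 s.
At the end, for the whole second after the job is handed in: The rod is still, 36 to 46 mm out (red ring fully out at 40 mm), held by the fingers on the black knob (over 3 N, grasp point within 50 mm of the knob's middle); the lens lies flat, block upward (within 0.15 rad), let go and at rest on the floor of the tray's near bay (all of step 2 and all of step 3 and velocity of joint feeler_rod between -0.01 and 0.01 m/s); the arm keeps its last pose, push and grip.
It fails at once if the lens is dropped from more than about 5 cm (contact force between lens and anything else below 0.01 N and height (world z) of lens_mid above 0.06 m).
It fails at once if the glue bottle is moved by more than 3 cm or knocked over (distance of dropper from where it was at the start of the episode above 0.03 m or angle between dropper's own z axis and vertical above 0.5 rad).
It fails at once if the marker is moved by more than 3 cm (distance of marker from where it was at the start of the episode above 0.03 m).
It fails at once if the glasses are moved by more than 4 cm (distance of glasses from where it was at the start of the episode above 0.04 m).
It fails at once if the lens packet is moved by more than 4 cm (distance of packet from where it was at the start of the episode above 0.04 m).
It also fails if it takes over 54 s, if anything falls off the work surface, if the arm or the gripper's body presses on something with over 40 N, if the wrist force passes 120 N, or if a joint passes its speed limit or range.

ROBOT

A 6-joint arm with a two-finger parallel gripper is mounted at the origin on a cart in front of the work surface, level with it; the furniture and walls round the work are solid. World frame = base frame: x ahead of the robot, y to its left, z up, the work surface at z = 0. Lengths are in m, angles in degrees, forces in N, time in s.
With the tool pointing down it reaches from about 0.375 to 0.9 m from the base axis. Payload 3.1 kg.
Tool frame: the origin (TCP) lies on the front face of the gripper's body, between the roots of the fingers; the fingertips stand 70 mm ahead of it and the grasp point (between the pads) lies 51 mm ahead of it (bot.tip_extent is the distance from the TCP to the fingertips, in m); z points along the fingers, x is the direction in which the jaws open and shut, and the axes are right-handed (so a half turn about z gives the same grasp; the last joint's range is limited). The gripper opens to 87 mm and grips with 3 to 60 N. Pads are 19 mm wide; open, the fingers measure 117 mm over their backs; the gripper's body (75 mm by 190 mm) begins 51 mm behind the grasp point.
Start: joints at [-86.946, 30.224, 82.088, -0, 67.689, -10.227], TCP at [0.144, -0.608, 0.292] pointing down, gripper open.
Joint ranges: [-176.69, 176.69], [-43.24, 126.21], [12.49, 139.97], [-82, 262], [0, 151.66], [-163.58, 163.58]. Speed limits (degrees/s): [159.86, 159.86, 180, 180, 180, 180].

INTERFACE

Orientations are given as a 3x3 rotation matrix whose columns are the frame's x, y, z axes.
In Python, from rig import bot, viewer, ticket gives the robot as it stands. The module is installed in compiled form; this text tells all that it offers.
- The arm moves only by the tool arm_command, never from a script. Its argument "targets" is a list of rows, each an object with "rot": the turn, a rotation vector about the tool's x, y, z in degrees, a list of three; "offset": the shift along the tool's x, y, z in cm, a list of three; "gripper": the closure, from 0 (fully open) to 1 (shut). A call has 1 to 8 rows; each row is the pose to reach, as a shift and turn from the pose commanded when the call began, along the tool's axes at that moment; what a row does not reach only later rows make up. A row lasts 1/10 s, in which the tool goes at most 50 mm and 8.59 degrees, less where a joint would pass 70% of its speed; a pose out of reach is approached as far as the arm can. A call with a gripper value outside its range is refused whole. The fingers move at their own pace and stop on an object; the grip force is fixed at half the most. Time passes only in rows, so rows that repeat a pose let the fingers close. It gives the time, the measured TCP pose, the force and the opening at its end, in the units of the state.
- bot.read_state(): the state, without advancing time (a new reading comes with each control period).
- viewer.capture(name): name is "scene" or "top"; returns a dict with "frame" (400x640x3 uint8, red, green, blue), "fx", "fy", "cx", "cy" (pixels), "view" (4x4, takes a point from world to camera coordinates). Camera axes: x right, y down, z forward; pixel columns grow to the right and rows downward; lengths in m; the calibration is good to about 2 mm. A picture is of the moment at which its call begins. There is no depth.
- ticket.hand_in(): hands the job in, once; it reports no verdict.
The state is a dict: "time_s": time; "joint_positions": joint angles; "qvel": joint speeds; "tau": joint torques, N m; "position": TCP position; "tcp_rot": TCP orientation; "force": force on the tool from outside, world axes, zero at the start; "moment": the same for the moment, N m; "opening": opening from 0.0 (shut) to 1.0 (fully open).
Only numpy, scipy, OpenCV 4.12 (cv2) and the standard library are available. Lean on these libraries where they do the work, as an engineer would, in place of code of your own. Each camera call takes 0.05 s, during which the arm holds its last target. There are 200 camera calls.

## Working session

There is one attempt and no reset: what is moved stays moved. The work goes in short steps, Python scripts to look and compute and a tool call to move; the robot and the scene stay as the last step left them, time stands still between calls to the robot, and variables do not carry over. Pictures are saved under pics/ and viewed, about 8 in all and at most 12, crops included, and the job is handed in when it is done.

Besides the shell and the picture viewer there is one more tool, called after ">>>" in YAML: its name, and indented under it one key for each argument. arm_command: Moves the arm, as the interface text tells. Its arguments: {"type":"object","properties":{"targets":{"type":"array"}},"required":["targets"]}

```bash
mkdir -p pics; cat > h.py <<'E'
import numpy as np, cv2
from rig import bot, viewer, ticket
def cap(n,f):
    c=viewer.capture(n); cv2.imwrite('pics/'+f,cv2.cvtColor(c['frame'],cv2.COLOR_RGB2BGR)); return c
def ray(c,u,v,z):
    V=np.array(c['view']);R=V[:3,:3];t=V[:3,3];o=-R.T@t
    d=R.T@np.array([(u-c['cx'])/c['fx'],(v-c['cy'])/c['fy'],1]);return o+d*(z-o[2])/d[2]
def proj(c,p):
    V=np.array(c['view']);q=V[:3,:3]@np.array(p)+V[:3,3];return c['fx']*q[0]/q[2]+c['cx'],c['fy']*q[1]/q[2]+c['cy']
E
python3 - <<'E'
from h import *
for n in('top','scene'):
    c=cap(n,n+'0.png');V=np.array(c['view']);print(n,c['fx'],c['cx'],c['cy'],-V[:3,:3].T@V[:3,3],V[:3,:3].round(2).tolist())
s=bot.read_state();print(s['time_s'],s['position'],s['tcp_rot'],s['opening'],s['force'])
E
```

```text
top 367.7420913578421 320.9315584530719 198.5248551203235 [0.32535197 0.02674497 1.0072663 ] [[-0.07, -1.0, -0.0], [-0.97, 0.07, -0.22], [0.22, -0.01, -0.98]]
scene 452.6700957047929 316.6657034464701 203.00442686792806 [-0.12128108  0.60975298  1.11140965] [[-0.68, -0.74, -0.01], [-0.56, 0.52, -0.64], [0.48, -0.43, -0.76]]
0.1 [ 0.14357288 -0.60772646  0.29136798] [[ 2.29728782e-01 -9.73254682e-01 -1.05485272e-04]
 [-9.73252719e-01 -2.29728534e-01  1.98633837e-03]
 [-1.95744609e-03 -3.53655267e-04 -9.99998022e-01]] 0.9997865157103643 [-0.23543117  0.76442567 -0.26120945]
```

View pics/top0.png

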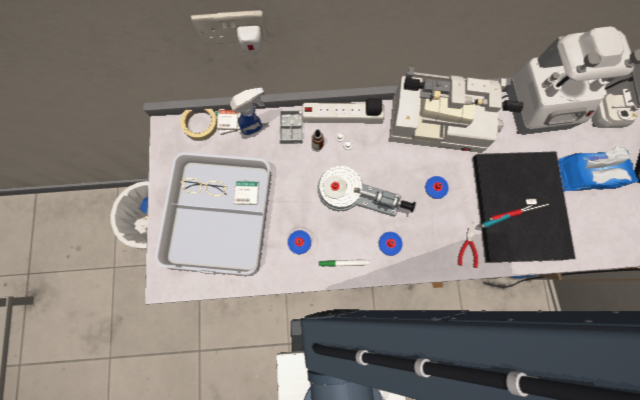

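View pics/scene0.png

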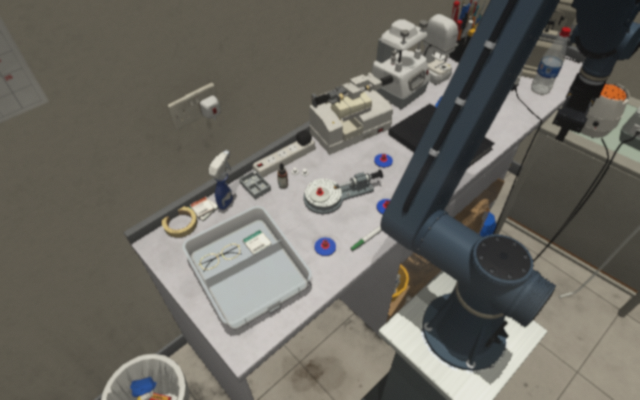

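The top view shows four red-blocked discs. Three are blue: (300,242), (390,243) and (437,187). The white one lies on the stage at (335,186), so that is the lens meant. The knob is at about (408,207) and the near bay at about (213,240). I'll measure these and confirm in a crop.

```bash
python3 - <<'E'
from h import *
c=viewer.capture('top');f=c['frame'];cv2.imwrite('pics/crop.png',cv2.resize(cv2.cvtColor(f[150:280,150:430],cv2.COLOR_RGB2BGR),None,fx=2.85,fy=2.85,interpolation=cv2.INTER_CUBIC))
h=cv2.cvtColor(f,cv2.COLOR_RGB2HSV)
red=(((h[...,0]<8)|(h[...,0]>172))&(h[...,1]>140)&(h[...,2]>80)).astype(np.uint8)
def blobs(m,n,x0,x1,y0,y1,mn=8):
    k,l,st,ce=cv2.connectedComponentsWithStats(m)
    for i in range(1,k):
        if st[i][4]>mn and x0<ce[i][0]<x1 and y0<ce[i][1]<y1: print(n,st[i],ce[i].round(1),[ray(c,*ce[i],z)[:2].round(4) for z in(.042,.057)])
blobs(red,'red',280,450,160,260)
dk=(h[...,2]<60).astype(np.uint8);blobs(dk,'dark',300,430,120,230)
for n in('scene',):
    c=viewer.capture(n);f=c['frame'];h=cv2.cvtColor(f,cv2.COLOR_RGB2HSV)
    blobs((((h[...,0]<8)|(h[...,0]>172))&(h[...,1]>120)&(h[...,2]>80)).astype(np.uint8),'sred',300,400,150,260)
    blobs((h[...,2]<60).astype(np.uint8),'sdark',340,395,160,200)
E
```

```text
red [331 182   8   8  48] [334.8 185.8] [array([ 0.5725, -0.0271]), array([ 0.5687, -0.0262])]
red [434 183   8   8  45] [437.2 186.4] [array([ 0.5502, -0.3034]), array([ 0.5467, -0.2983])]
red [295 238   8   8  46] [298.7 241.6] [array([0.4291, 0.0797]), array([0.4274, 0.0789])]
red [387 239   8   9  49] [390.5 243. ] [array([ 0.4076, -0.1596]), array([ 0.4063, -0.1567])]
dark [316 130   4   7  23] [317.3 133.3] [array([0.7273, 0.0091]), array([0.7211, 0.0094])]
dark [319 142   4   6  15] [320.6 144.1] [array([0.6949, 0.0024]), array([0.6892, 0.0028])]
dark [400 201  15  11  89] [407.3 205.4] [array([ 0.504, -0.216]), array([ 0.5012, -0.2122])]
sred [381 155   5   6  17] [383.4 157.8] [array([ 0.5416, -0.2908]), array([ 0.5323, -0.2781])]
sred [317 189   6   6  28] [319.4 191.7] [array([ 0.5774, -0.0302]), array([ 0.5676, -0.0212])]
sred [384 202   5   5  14] [386.1 203.9] [array([ 0.4001, -0.146 ]), array([ 0.3928, -0.1354])]
sred [322 241   6   7  31] [324.6 244.5] [array([0.419 , 0.0965]), array([0.4114, 0.1037])]
sdark [372 171  10   7  41] [376.9 174.4] [array([ 0.5043, -0.2179]), array([ 0.4955, -0.2063])]
```

View pics/crop.png

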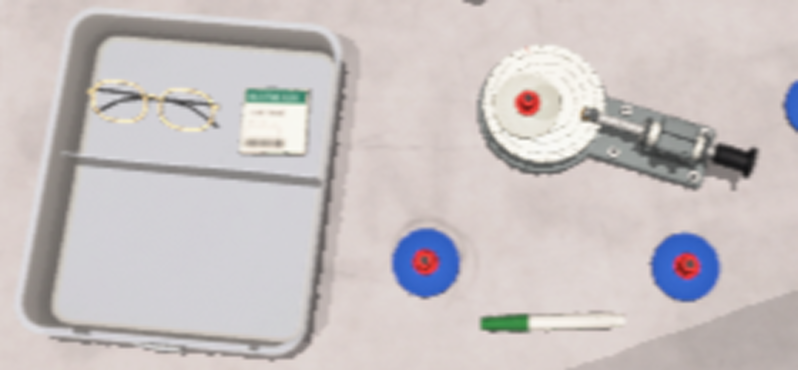

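The crop confirms it: the white lens is on the stage at pixel (335,186), off centre to the left. The blue discs are loose on the desk, and the near bay is empty. Next I work out the gauge axis, the tray pose and the first move.

```bash
cat >> h.py <<'E'
from scipy.spatial.transform import Rotation as Ro
def go(p,yaw,quiet=0):
    s=bot.read_state();R=np.array(s['tcp_rot']);a=np.radians(yaw);x=np.array([np.cos(a),np.sin(a),0]);z=np.array([0,0,-1.])
    T=np.column_stack([x,np.cross(z,x),z])
    print('t',s['time_s'],'off cm',(R.T@(np.array(p)-s['position'])*100).round(2),'rot',Ro.from_matrix(R.T@T).as_rotvec(degrees=True).round(2),'pos',np.round(s['position'],4),'F',np.round(s['force'],1),'open',round(s['opening'],3))
E
python3 - <<'E'
from h import *
c=viewer.capture('top');f=c['frame'];h=cv2.cvtColor(f,cv2.COLOR_RGB2HSV)
P=lambda x,y,z:ray(c,150+x/2.85,150+y/2.85,z)[:2]
rim=[P(*q,.058) for q in((72,8),(345,30),(18,332),(302,358))];print('rim',np.round(rim,3),'ctr',np.mean(rim,0))
print('bay',np.mean([P(*q,z) for q,z in(((52,320),.002),((300,325),.002),((65,155),.048),((322,183),.048))],0))
# stage: bright disc
m=((h[...,2]>225)&(h[...,1]<25)).astype(np.uint8);m=cv2.morphologyEx(m,cv2.MORPH_CLOSE,np.ones((5,5)))
k,l,st,ce=cv2.connectedComponentsWithStats(m[160:220,300:372])
for i in range(1,k):
    if st[i][4]>100:
        pts=cv2.findContours((l==i).astype(np.uint8),cv2.RETR_EXTERNAL,cv2.CHAIN_APPROX_NONE)[0][0];(a,b),(w,hh),_=cv2.fitEllipse(pts);(a2,b2),r2=cv2.minEnclosingCircle(pts)
        print('stage',st[i],a+300,b+160,w,hh,a2+300,b2+160,r2,ray(c,a+300,b+160,.036)[:2])
dk=(h[...,2]<60);ys,xs=np.nonzero(dk[198:214,398:417]);w=np.array([ray(c,x+398,y+198,.045)[:2] for x,y in zip(xs,ys)])
mu,ev=cv2.PCACompute(w.astype(np.float32),None);print('knob',mu,ev[0],np.ptp(w@ev[0]))
print('knob/lens gauge',P(588,112,.05),'roller')
go([.57,-.0265,.20],-23)
E
```

```text
rim [[0.694 0.399]
 [0.652 0.14 ]
 [0.391 0.444]
 [0.35  0.192]] ctr [0.52164943 0.29376875]
bay [0.46160654 0.30408555]
stage [  20    6   42   40 1143] 340.0950393676758 185.32071113586426 39.41733932495117 40.30662155151367 340.7895927429199 185.51583671569824 20.941364288330078 [ 0.57433745 -0.0419325 ]
knob [[ 0.5034533 -0.2152558]] [0.31729752 0.948326  ] 0.03567865516615376
knob/lens gauge [ 0.55650493 -0.08336244] roller
t 0.25 off cm [-46.79 -54.86   9.23] rot [-4.000e-02  5.000e-02 -5.372e+01] pos [ 0.1436 -0.608   0.2918] F [-0.4 -0.3  0.5] open 0.998
```

>>> arm_command:
  targets:
    - {"offset": [-3,-3.5,0.5],"rot": [0,0,-6],"gripper": 0.4}
    - {"offset": [-6,-7,1],"rot": [0,0,-12],"gripper": 0.4}
    - {"offset": [-9.3,-10.9,1.8],"rot": [0,0,-19],"gripper": 0.4}
    - {"offset": [-12.5,-14.6,2.5],"rot": [0,0,-26],"gripper": 0.4}
    - {"offset": [-15.6,-18.3,3],"rot": [0,0,-32],"gripper": 0.4}
    - {"offset": [-18.7,-22,3.7],"rot": [0,0,-40],"gripper": 0.4}
    - {"offset": [-21.8,-25.6,4.3],"rot": [0,0,-47],"gripper": 0.4}
    - {"offset": [-24.9,-29.2,5],"rot": [0,0,-54],"gripper": 0.4}

```text
time_s: 1.05
position: [0.3715, -0.2974, 0.2423]
tcp_rot: [[0.924, -0.382, 0.001], [-0.382, -0.924, -0.001], [0.001, 0.0, -1.0]]
force: [0.9, -1.0, 1.1]
opening: 0.603
```

```bash
python3 -c "
from h import *
go([.57,-.0265,.20],-22)"
```

```text
t 1.05 off cm [  7.99 -32.61   4.22] rot [ 0.02 -0.05 -0.45] pos [ 0.3715 -0.2974  0.2423] F [ 0.9 -1.   1.1] open 0.603
```

>>> arm_command:
  targets:
    - {"offset": [1,-4.2,0.5],"rot": [0,0,0],"gripper": 0.4}
    - {"offset": [2,-8.4,1],"rot": [0,0,0],"gripper": 0.4}
    - {"offset": [3.2,-13,1.6],"rot": [0,0,0],"gripper": 0.4}
    - {"offset": [4.3,-17.5,2.2],"rot": [0,0,0],"gripper": 0.4}
    - {"offset": [5.4,-22,2.8],"rot": [0,0,0],"gripper": 0.4}
    - {"offset": [6.5,-26.5,3.4],"rot": [0,0,0],"gripper": 0.4}
    - {"offset": [7.4,-30,3.9],"rot": [0,0,0],"gripper": 0.4}
    - {"offset": [7.9,-32.1,4.2],"rot": [0,0,0],"gripper": 0.4}

```text
time_s: 1.85
position: [0.5689, -0.0307, 0.1999]
tcp_rot: [[0.923, -0.384, 0.001], [-0.384, -0.923, 0.0], [0.001, -0.001, -1.0]]
force: [0.9, 0.0, -0.1]
opening: 0.598
```

```bash
python3 -c "
from h import *
go([.57,-.0265,.135],-22)
c=cap('scene','s1.png');f=c['frame'];cv2.imwrite('pics/s1c.png',cv2.resize(cv2.cvtColor(f[120:240,250:410],cv2.COLOR_RGB2BGR),None,fx=4,fy=4,interpolation=cv2.INTER_CUBIC))"
```

```text
t 1.85 off cm [-0.06 -0.42  6.49] rot [-0.03 -0.03 -0.57] pos [ 0.5689 -0.0307  0.1999] F [ 0.9  0.  -0.1] open 0.598
```

View pics/s1c.png

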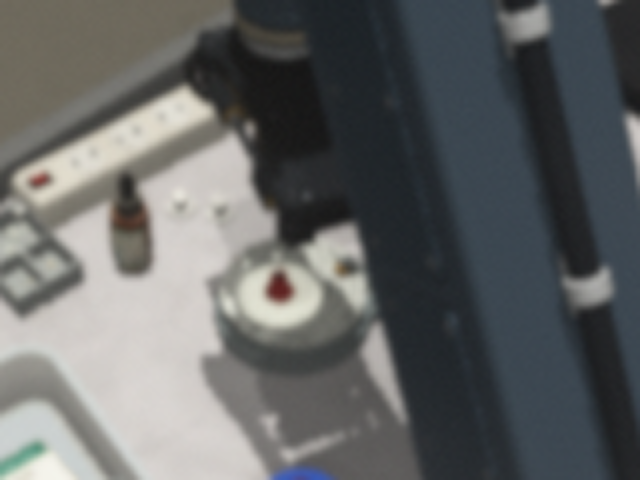

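>>> arm_command:
  targets:
    - {"offset": [0,-0.4,2],"rot": [0,0,0],"gripper": 0.4}
    - {"offset": [0,-0.4,4.5],"rot": [0,0,0],"gripper": 0.4}
    - {"offset": [0,-0.4,6.5],"rot": [0,0,0],"gripper": 0.4}
    - {"offset": [0,-0.4,7.5],"rot": [0,0,0],"gripper": 0.4}
    - {"offset": [0,-0.4,7.9],"rot": [0,0,0],"gripper": 0.4}
    - {"offset": [0,-0.4,7.9],"rot": [0,0,0],"gripper": 0.4}
    - {"offset": [0,-0.4,7.9],"rot": [0,0,0],"gripper": 0.4}

```text
time_s: 2.6
position: [0.5696, -0.0299, 0.1221]
tcp_rot: [[0.922, -0.386, 0.002], [-0.386, -0.922, -0.0], [0.002, -0.0, -1.0]]
force: [0.1, -0.5, 1.0]
opening: 0.604
```

>>> arm_command:
  targets:
    - {"offset": [0,0,0],"rot": [0,0,0],"gripper": 0.6}
    - {"offset": [0,0,0],"rot": [0,0,0],"gripper": 0.7}
    - {"offset": [0,0,0],"rot": [0,0,0],"gripper": 0.75}
    - {"offset": [0,0,0],"rot": [0,0,0],"gripper": 0.8}
    - {"offset": [0,0,0],"rot": [0,0,0],"gripper": 0.9}
    - {"offset": [0,0,0],"rot": [0,0,0],"gripper": 1}
    - {"offset": [0,0,0],"rot": [0,0,0],"gripper": 1}
    - {"offset": [0,0,0],"rot": [0,0,0],"gripper": 1}

```text
time_s: 3.4
position: [0.569, -0.0296, 0.1213]
tcp_rot: [[0.922, -0.386, 0.0], [-0.386, -0.922, -0.0], [0.0, -0.0, -1.0]]
force: [-0.4, 0.3, 0.7]
opening: 0.159
```

>>> arm_command:
  targets:
    - {"offset": [0,0,-0.3],"rot": [0,0,0],"gripper": 1}
    - {"offset": [0,0,-1],"rot": [0,0,0],"gripper": 1}
    - {"offset": [0,0,-2.2],"rot": [0,0,0],"gripper": 1}
    - {"offset": [0,0,-4],"rot": [0,0,0],"gripper": 1}
    - {"offset": [0,0,-6],"rot": [0,0,0],"gripper": 1}
    - {"offset": [0,0,-8],"rot": [0,0,0],"gripper": 1}
    - {"offset": [0,0,-9],"rot": [0,0,0],"gripper": 1}
    - {"offset": [0,0,-9],"rot": [0,0,0],"gripper": 1}

```text
time_s: 4.2
position: [0.5699, -0.0297, 0.2134]
tcp_rot: [[0.922, -0.386, 0.004], [-0.386, -0.922, -0.001], [0.004, -0.001, -1.0]]
force: [0.1, 1.1, -0.7]
opening: 0.163
```

```bash
python3 -c "
from h import *
go([.4565,.304,.21],-22)
c=cap('scene','s2.png');f=c['frame'];cv2.imwrite('pics/s2c.png',cv2.resize(cv2.cvtColor(f[120:240,250:410],cv2.COLOR_RGB2BGR),None,fx=4,fy=4,interpolation=cv2.INTER_CUBIC))"
```

```text
t 4.2 off cm [-23.35 -26.41   0.26] rot [-0.04 -0.25 -0.71] pos [ 0.5699 -0.0297  0.2134] F [ 0.1  1.1 -0.7] open 0.163
```

View pics/s2c.png

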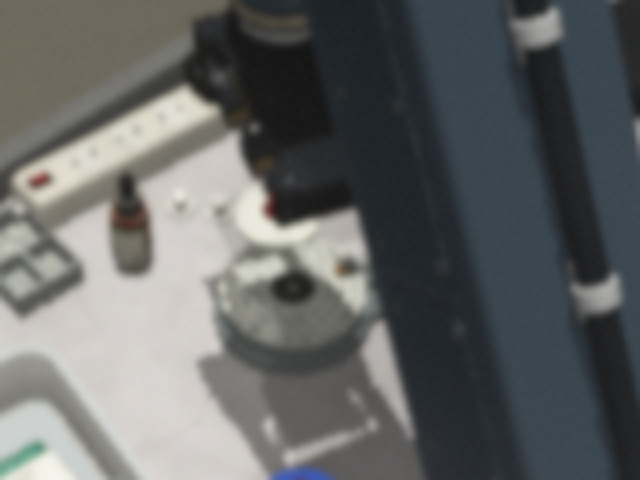

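The lens hangs level in the fingers at crop (275,215), and the stage below is empty. Next I carry it to the bay.

>>> arm_command:
  targets:
    - {"offset": [-1.3,-1.5,0],"rot": [0,0,0],"gripper": 1}
    - {"offset": [-3.5,-4,0],"rot": [0,0,0],"gripper": 1}
    - {"offset": [-6,-6.8,0],"rot": [0,0,0],"gripper": 1}
    - {"offset": [-8.5,-9.6,0],"rot": [0,0,0],"gripper": 1}
    - {"offset": [-11,-12.4,0],"rot": [0,0,0],"gripper": 1}
    - {"offset": [-13.5,-15.3,0],"rot": [0,0,0],"gripper": 1}
    - {"offset": [-16,-18.1,0],"rot": [0,0,0],"gripper": 1}
    - {"offset": [-18.5,-20.9,0],"rot": [0,0,0],"gripper": 1}

```text
time_s: 5.05
position: [0.4777, 0.2358, 0.2101]
tcp_rot: [[0.922, -0.386, -0.002], [-0.386, -0.922, -0.001], [-0.002, 0.002, -1.0]]
force: [0.3, -0.3, 0.5]
opening: 0.155
```

>>> arm_command:
  targets:
    - {"offset": [-2,-2.3,0],"rot": [0,0,0],"gripper": 1}
    - {"offset": [-3.7,-4.2,0],"rot": [0,0,0],"gripper": 1}
    - {"offset": [-4.7,-5.3,0],"rot": [0,0,0],"gripper": 1}
    - {"offset": [-4.9,-5.5,0],"rot": [0,0,0],"gripper": 1}
    - {"offset": [-4.9,-5.5,0],"rot": [0,0,0],"gripper": 1}

```text
time_s: 5.55
position: [0.4549, 0.304, 0.2107]
tcp_rot: [[0.923, -0.386, -0.001], [-0.386, -0.923, -0.001], [-0.0, 0.001, -1.0]]
force: [0.3, 0.9, -0.6]
opening: 0.154
```

```bash
python3 -c "
from h import *
go([.4565,.304,.088],-22)
c=cap('top','t3.png');f=c['frame'];cv2.imwrite('pics/t3c.png',cv2.resize(cv2.cvtColor(f[140:300,140:300],cv2.COLOR_RGB2BGR),None,fx=3.5,fy=3.5,interpolation=cv2.INTER_CUBIC))"
```

```text
t 5.55 off cm [ 0.15 -0.07 12.27] rot [ 0.06  0.03 -0.68] pos [0.4549 0.304  0.2107] F [ 0.3  0.9 -0.6] open 0.154
```

View pics/t3c.png

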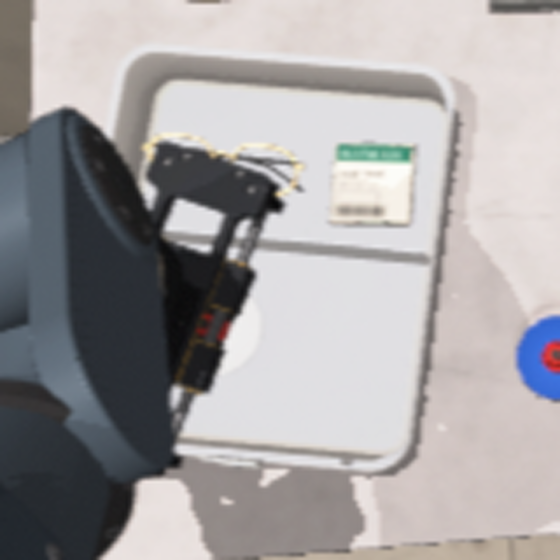

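Lens (white, crop ~(235,335)) hangs well inside the near bay; lower it.

>>> arm_command:
  targets:
    - {"offset": [0,0,2],"rot": [0,0,0],"gripper": 1}
    - {"offset": [0,0,4.5],"rot": [0,0,0],"gripper": 1}
    - {"offset": [0,0,7],"rot": [0,0,0],"gripper": 1}
    - {"offset": [0,0,9.5],"rot": [0,0,0],"gripper": 1}
    - {"offset": [0,0,11],"rot": [0,0,0],"gripper": 1}
    - {"offset": [0,0,11.7],"rot": [0,0,0],"gripper": 1}
    - {"offset": [0,0,12],"rot": [0,0,0],"gripper": 1}
    - {"offset": [0,0,12],"rot": [0,0,0],"gripper": 1}

```text
time_s: 6.4
position: [0.4556, 0.3039, 0.0914]
tcp_rot: [[0.922, -0.387, 0.0], [-0.387, -0.922, 0.0], [0.0, -0.0, -1.0]]
force: [-0.4, 0.1, -0.5]
opening: 0.161
```

>>> arm_command:
  targets:
    - {"offset": [0,0,0.1],"rot": [0,0,0],"gripper": 1}
    - {"offset": [0,0,0.2],"rot": [0,0,0],"gripper": 1}
    - {"offset": [0,0,0.3],"rot": [0,0,0],"gripper": 1}
    - {"offset": [0,0,0.3],"rot": [0,0,0],"gripper": 1}

```text
time_s: 6.8
position: [0.4551, 0.3044, 0.0885]
tcp_rot: [[0.922, -0.386, 0.0], [-0.386, -0.922, 0.0], [0.0, -0.0, -1.0]]
force: [-0.8, 0.2, -0.7]
opening: 0.158
```

Underside about 1 mm above the floor; go 1 mm further watching the force.

>>> arm_command:
  targets:
    - {"offset": [0,0,0.05],"rot": [0,0,0],"gripper": 1}
    - {"offset": [0,0,0.1],"rot": [0,0,0],"gripper": 1}
    - {"offset": [0,0,0.1],"rot": [0,0,0],"gripper": 1}

```text
time_s: 7.1
position: [0.4551, 0.3044, 0.0877]
tcp_rot: [[0.922, -0.386, 0.0], [-0.386, -0.922, 0.0], [0.0, -0.0, -1.0]]
force: [-0.6, 0.2, 4.3]
opening: 0.16
```

>>> arm_command:
  targets:
    - {"offset": [0,0,0],"rot": [0,0,0],"gripper": 0.8}
    - {"offset": [0,0,0],"rot": [0,0,0],"gripper": 0.75}
    - {"offset": [0,0,0],"rot": [0,0,0],"gripper": 0.65}
    - {"offset": [0,0,0],"rot": [0,0,0],"gripper": 0.55}
    - {"offset": [0,0,0],"rot": [0,0,0],"gripper": 0.5}
    - {"offset": [0,0,0],"rot": [0,0,0],"gripper": 0.5}
    - {"offset": [0,0,0],"rot": [0,0,0],"gripper": 0.5}

```text
time_s: 7.8
position: [0.4551, 0.3043, 0.0872]
tcp_rot: [[0.922, -0.386, -0.0], [-0.386, -0.922, -0.0], [-0.0, 0.0, -1.0]]
force: [-0.0, -0.0, 0.3]
opening: 0.493
```

>>> arm_command:
  targets:
    - {"offset": [0,0,-1],"rot": [0,0,0],"gripper": 0.5}
    - {"offset": [0,0,-3],"rot": [0,0,0],"gripper": 0.5}
    - {"offset": [0,0,-6],"rot": [0,0,0],"gripper": 0.5}
    - {"offset": [0,0,-9],"rot": [0,0,0],"gripper": 0.5}
    - {"offset": [0,0,-11],"rot": [0,0,0],"gripper": 0.5}
    - {"offset": [0,0,-12],"rot": [0,0,0],"gripper": 0.5}

```text
time_s: 8.4
position: [0.4558, 0.3047, 0.21]
tcp_rot: [[0.922, -0.386, 0.004], [-0.386, -0.922, 0.002], [0.003, -0.003, -1.0]]
force: [0.8, -0.4, 0.5]
opening: 0.501
```

```bash
python3 -c "
from h import *
# knob grasp point: rod axis at stage + 0.187 along
e=np.array([-.378,-.926]);print('kn',np.array([.5743,-.042])+.186*e)
go([.504,-.214,.2],-22.2)
c=cap('scene','s4.png');f=c['frame'];cv2.imwrite('pics/s4c.png',cv2.resize(cv2.cvtColor(f[180:360,160:420],cv2.COLOR_RGB2BGR),None,fx=3,fy=3,interpolation=cv2.INTER_CUBIC))"
```

```text
kn [ 0.503992 -0.214236]
t 8.4 off cm [24.47 45.99  0.93] rot [-0.18 -0.18 -0.52] pos [0.4558 0.3047 0.21  ] F [ 0.8 -0.4  0.5] open 0.501
```

View pics/s4c.png

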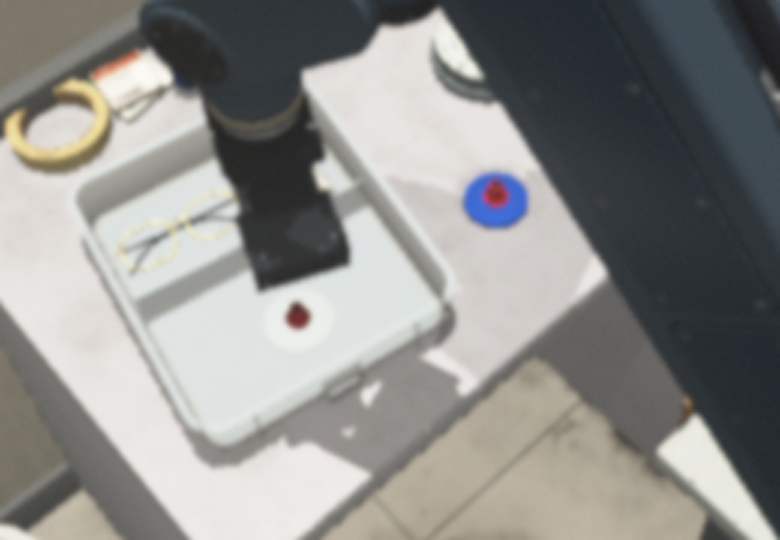

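The lens lies flat, block up, in the near bay at crop (298,318), and the fingers are clear of it. Now to the knob.

>>> arm_command:
  targets:
    - {"offset": [1.2,2.2,0],"rot": [0,0,0],"gripper": 0.4}
    - {"offset": [3.2,6,0],"rot": [0,0,0],"gripper": 0.4}
    - {"offset": [5.3,10,0.1],"rot": [0,0,0],"gripper": 0.4}
    - {"offset": [7.4,14,0.3],"rot": [0,0,0],"gripper": 0.4}
    - {"offset": [9.6,18,0.4],"rot": [0,0,0],"gripper": 0.4}
    - {"offset": [11.7,22,0.5],"rot": [0,0,0],"gripper": 0.4}
    - {"offset": [13.8,26,0.6],"rot": [0,0,0],"gripper": 0.4}
    - {"offset": [16,30,0.7],"rot": [0,0,0],"gripper": 0.4}

```text
time_s: 9.25
position: [0.4861, -0.0358, 0.1995]
tcp_rot: [[0.922, -0.386, -0.002], [-0.386, -0.922, 0.001], [-0.002, 0.0, -1.0]]
force: [0.9, 0.5, -0.4]
opening: 0.596
```

>>> arm_command:
  targets:
    - {"offset": [2.1,4,0],"rot": [0,0,0],"gripper": 0.4}
    - {"offset": [4.2,8,0],"rot": [0,0,0],"gripper": 0.4}
    - {"offset": [6.2,11.7,0],"rot": [0,0,0],"gripper": 0.4}
    - {"offset": [7.7,14.5,0],"rot": [0,0,0],"gripper": 0.4}
    - {"offset": [8.5,15.9,0],"rot": [0,0,0],"gripper": 0.4}
    - {"offset": [8.5,15.9,0],"rot": [0,0,0],"gripper": 0.4}

```text
time_s: 9.85
position: [0.5039, -0.2154, 0.1996]
tcp_rot: [[0.921, -0.389, 0.0], [-0.389, -0.921, 0.0], [0.0, -0.0, -1.0]]
force: [-0.0, 1.1, 0.1]
opening: 0.599
```

```bash
python3 -c "
from h import *
go([.504,-.214,.093],-22.2)
c=cap('top','t5.png');f=c['frame'];cv2.imwrite('pics/t5c.png',cv2.resize(cv2.cvtColor(f[150:270,300:460],cv2.COLOR_RGB2BGR),None,fx=4,fy=4,interpolation=cv2.INTER_CUBIC))"
```

```text
t 9.85 off cm [-0.04 -0.13 10.66] rot [-0.   -0.   -0.68] pos [ 0.5039 -0.2154  0.1996] F [-0.   1.1  0.1] open 0.599
```

View pics/t5c.png

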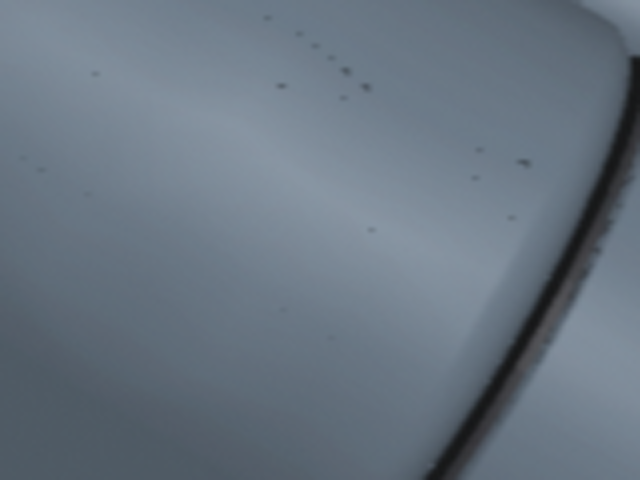

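The arm hides the knob from the top camera here, so I go down on the measured position, aiming the pads at knob x≈0.

>>> arm_command:
  targets:
    - {"offset": [0,-0.3,2],"rot": [0,0,0],"gripper": 0.4}
    - {"offset": [0,-0.3,4.5],"rot": [0,0,0],"gripper": 0.4}
    - {"offset": [0,-0.3,7],"rot": [0,0,0],"gripper": 0.4}
    - {"offset": [0,-0.3,9],"rot": [0,0,0],"gripper": 0.4}
    - {"offset": [0,-0.3,10.3],"rot": [0,0,0],"gripper": 0.4}
    - {"offset": [0,-0.3,10.6],"rot": [0,0,0],"gripper": 0.4}
    - {"offset": [0,-0.3,10.6],"rot": [0,0,0],"gripper": 0.4}

```text
time_s: 10.6
position: [0.5049, -0.2098, 0.0941]
tcp_rot: [[0.923, -0.385, -0.001], [-0.385, -0.923, 0.001], [-0.001, -0.0, -1.0]]
force: [0.4, 0.1, 0.5]
opening: 0.598
```

>>> arm_command:
  targets:
    - {"offset": [0,0,0],"rot": [0,0,0],"gripper": 0.6}
    - {"offset": [0,0,0],"rot": [0,0,0],"gripper": 0.7}
    - {"offset": [0,0,0],"rot": [0,0,0],"gripper": 0.8}
    - {"offset": [0,0,0],"rot": [0,0,0],"gripper": 1}
    - {"offset": [0,0,0],"rot": [0,0,0],"gripper": 1}
    - {"offset": [0,0,0],"rot": [0,0,0],"gripper": 1}

```text
time_s: 11.2
position: [0.5057, -0.2114, 0.0946]
tcp_rot: [[0.922, -0.386, 0.002], [-0.386, -0.922, -0.001], [0.002, 0.0, -1.0]]
force: [1.4, -1.2, 2.0]
opening: 0.218
```

Opening 19 mm: on the barrel (the stem read 14 for 15). Pull.

>>> arm_command:
  targets:
    - {"offset": [0,0.4,0],"rot": [0,0,0],"gripper": 1}
    - {"offset": [0,1,0],"rot": [0,0,0],"gripper": 1}
    - {"offset": [0,1.7,0],"rot": [0,0,0],"gripper": 1}
    - {"offset": [0,2.4,0],"rot": [0,0,0],"gripper": 1}
    - {"offset": [0,3.1,0],"rot": [0,0,0],"gripper": 1}
    - {"offset": [0,3.7,0],"rot": [0,0,0],"gripper": 1}
    - {"offset": [0,4.1,0],"rot": [0,0,0],"gripper": 1}
    - {"offset": [0,4.1,0],"rot": [0,0,0],"gripper": 1}

```text
time_s: 12.0
position: [0.4908, -0.2487, 0.0946]
tcp_rot: [[0.922, -0.388, 0.004], [-0.388, -0.922, 0.0], [0.004, -0.002, -1.0]]
force: [7.2, 6.5, 1.5]
opening: 0.219
```

```bash
python3 -c "
from h import *
go([.504,-.214,.093],-22.2)
s=bot.read_state();p=np.array(s['position']);e=np.array([-.378,-.926,0]);print('pull',(p-[.5057,-.2114,.0946])@e,'F along',np.array(s['force'])@e)
for n in('top','scene'):
  c=cap(n,n+'6.png');f=c['frame'];u,v=proj(c,[.514,-.19,.042]);print(n,u,v)
  u=int(u);v=int(v);cv2.imwrite('pics/'+n+'6c.png',cv2.resize(cv2.cvtColor(f[max(0,v-40):v+40,u-50:u+50],cv2.COLOR_RGB2BGR),None,fx=4,fy=4,interpolation=cv2.INTER_CUBIC))
a=cv2.imread('pics/top6c.png');b=cv2.imread('pics/scene6c.png');cv2.imwrite('pics/both6.png',np.hstack([a,b]))"
```

```text
t 12.0 off cm [-0.12 -3.71  0.17] rot [-0.09 -0.21 -0.62] pos [ 0.4908 -0.2487  0.0946] F [7.2 6.5 1.5] open 0.219
pull 0.04015605603967667 F along -8.731922558512787
top 397.1590734832688 202.46195536166152
scene 368.82509695148224 177.10530319241752
```

View pics/both6.png

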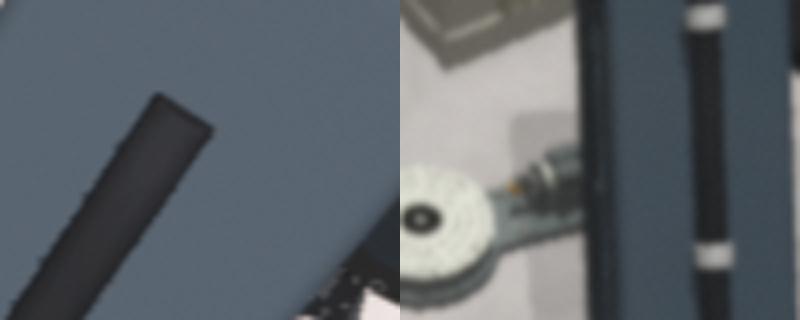

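Only the scene view helps: the brass roller at right-half (113,187) has been drawn off the stage, while the ring stays hidden behind the arm. I hold for 0.8 s, then check the roller position and how steady the pull is.

>>> arm_command:
  targets:
    - {"offset": [0,0,0],"rot": [0,0,0],"gripper": 1}
    - {"offset": [0,0,0],"rot": [0,0,0],"gripper": 1}
    - {"offset": [0,0,0],"rot": [0,0,0],"gripper": 1}
    - {"offset": [0,0,0],"rot": [0,0,0],"gripper": 1}
    - {"offset": [0,0,0],"rot": [0,0,0],"gripper": 1}
    - {"offset": [0,0,0],"rot": [0,0,0],"gripper": 1}
    - {"offset": [0,0,0],"rot": [0,0,0],"gripper": 1}
    - {"offset": [0,0,0],"rot": [0,0,0],"gripper": 1}

```text
time_s: 12.9
position: [0.4909, -0.2482, 0.0946]
tcp_rot: [[0.922, -0.387, 0.004], [-0.387, -0.922, 0.0], [0.004, -0.002, -1.0]]
force: [8.3, 5.2, 1.0]
opening: 0.213
```

```bash
python3 -c "
from h import *
e=np.array([-.378,-.926,0]);S=np.array([.5743,-.042,0]);F=[];P=[]
a=cv2.imread('pics/scene0.png')
for i in range(6):
  c=viewer.capture('scene');s=bot.read_state();F.append(np.array(s['force'])@e);P.append((np.array(s['position'])-[.5057,-.2114,.0946])@e)
print('F',np.mean(F).round(2),np.std(F).round(2),'pull',np.mean(P).round(4),'open',s['opening'])
for n,im in(('home',cv2.cvtColor(a,cv2.COLOR_BGR2HSV)),('now',cv2.cvtColor(c['frame'],cv2.COLOR_RGB2HSV))):
  m=((im[...,0]>8)&(im[...,0]<28)&(im[...,1]>90)&(im[...,2]>60))[165:200,325:375]
  ys,xs=np.nonzero(m)
  if len(xs): u,v=xs.mean()+325,ys.mean()+165;print(n,len(xs),u,v,'along',[round(float((ray(c,u,v,z)-S)@e),4) for z in(.042,.05)])
h=cv2.cvtColor(c['frame'],cv2.COLOR_RGB2HSV);m=(((h[...,0]<8)|(h[...,0]>172))&(h[...,1]>120)&(h[...,2]>60)).astype(np.uint8)
k,l,st,ce=cv2.connectedComponentsWithStats(m)
for i in range(1,k):
  if st[i][4]>8 and 200<ce[i][0]<320 and 250<ce[i][1]<330: print('lens block',ce[i],ray(c,*ce[i],.023))
u,v=proj(c,[.49,-.02,0])
"
```

```text
F -8.19 0.6 pull 0.0396 open 0.2188039247136861
now 1 346.0 184.0 along [0.0791, 0.076]
lens block [258.87179487 285.12820513] [0.45332849 0.31080905 0.023     ]
```

All three cues say about 40 mm. I nudge 1 mm toward the middle of the band and settle.

>>> arm_command:
  targets:
    - {"offset": [0,0.1,0],"rot": [0,0,0],"gripper": 1}
    - {"offset": [0,0.1,0],"rot": [0,0,0],"gripper": 1}
    - {"offset": [0,0.1,0],"rot": [0,0,0],"gripper": 1}
    - {"offset": [0,0.1,0],"rot": [0,0,0],"gripper": 1}
    - {"offset": [0,0.1,0],"rot": [0,0,0],"gripper": 1}
    - {"offset": [0,0.1,0],"rot": [0,0,0],"gripper": 1}
    - {"offset": [0,0.1,0],"rot": [0,0,0],"gripper": 1}
    - {"offset": [0,0.1,0],"rot": [0,0,0],"gripper": 1}

```text
time_s: 14.0
position: [0.4906, -0.2491, 0.0946]
tcp_rot: [[0.922, -0.387, 0.004], [-0.387, -0.922, 0.0], [0.004, -0.002, -1.0]]
force: [7.7, 5.5, -0.6]
opening: 0.218
```

```bash
python3 -c "
from h import *
s=bot.read_state();e=np.array([-.378,-.926,0]);print((np.array(s['position'])-[.5057,-.2114,.0946])@e,np.array(s['force'])@e,s['opening'],s['time_s'])
print(ticket.hand_in())"
```

```text
0.04060643490554954 -7.964243589937031 0.21835184361534796 14.0
the job is handed in; nothing more can be done
None
```

I moved the white lens with its red block from the stage to the near bay, set it down gently and let go. Then I pulled the feeler knob out, and I handed the job in at 14.0 s with the fingers still holding it.

- **Lens:** a picture after release showed it flat, block upward, in the near bay. A later mask in the scene view put its block within about 1 cm of where I set it down.
- **Rod:** at hand-in the gripper had travelled 40.6 mm and the fingers were still closed on the 20 mm barrel. The pull read 8.0 N, which by the spring figures means about 36 to 37 mm, at the low edge of the 36–46 mm band. The force noise of about 0.6 N is worth about 5 mm.
- **Roller:** before a last 1 mm nudge, the brass roller stood 76–79 mm from the stage axis, where 76 mm is expected at the mark. That rests on a single pixel.
- **Not confirmed:** the arm hid the red ring from both cameras, so I did not see it come out. There was also about 5 N of sideways load on the knob, which I left. I took no final check of the glasses, packet, bottle and marker; the arm passed clear of them and no unexpected force showed up.

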